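Open the top half of a guard cell's split door

ROBOT

A 6-joint arm with a two-finger parallel gripper is mounted at the origin on the work surface. World frame = base frame: x ahead of the robot, y to its left, z up, the work surface at z = 0. Lengths are in m, angles in rad, forces in N, time in s.
With the tool pointing down it reaches from about 0.3 to 0.85 m from the base axis. Payload 4.2 kg.
Tool frame: the origin (TCP) lies on the centre line of the jaws, within the pads' length; the fingertips stand 14 mm ahead of it and the grasp point (between the pads) lies 5 mm behind it; x points along the fingers, z is the direction in which the jaws open and shut, and the axes are right-handed (so a half turn about x gives the same grasp; the last joint's range is limited). The gripper opens to 91 mm and grips with 3 to 60 N. Pads are 32 mm wide; open, the fingers measure 118 mm over their backs; the gripper's body (76 mm by 178 mm) begins 60 mm behind the grasp point.
Start: joints at [1.328, 0.32, 1.565, -0, 1.257, -0.02], TCP at [0.127, 0.561, 0.228] pointing down, gripper open.
Joint ranges: [-3.11, 3.11], [-0.84, 2.01], [0.21, 2.61], [-1.34, 4.49], [0.05, 2.63], [-2.56, 2.56]. Speed limits (rad/s): [2.57, 2.57, 3.14, 3.14, 3.14, 3.14].

INTERFACE

Orientations are given as a 3x3 rotation matrix whose columns are the frame's x, y, z axes.
In Python, from bench import arm gives the robot as it stands.
- The arm moves only by the tool jog_arm, never from a script. Its argument "plan" is text: rows parted by semicolons, each of 7 numbers parted by spaces: the finger opening in cm, from 0 to 9.12, then the shift along the world's x, y, z in cm, then the turn, a rotation vector about the world's x, y, z in rad. A call has 1 to 5 rows; each row shifts and turns the commanded pose from where the row before left it; what a row does not reach is not made up. A row lasts 1/10 s, in which the tool goes at most 50 mm and 8.59 degrees, less where a joint would pass 70% of its speed; a pose out of reach is approached as far as the arm can. A call is refused whole if a number of a shift passes 5 or a number of a turn 0.15, either way. A call with a gripper value outside its range is refused whole. The fingers move at their own pace and stop on an object; the grip force is fixed at half the most. Time passes only in rows, so rows that do not move let the fingers close. It gives the time, the measured TCP pose, the force and the opening at its end, in the units of the state.
- arm.state(): the state, without advancing time (a new reading comes with each control period).
- arm.camera(name): name is "side" or "top" or "wrist"; returns a dict with "img" (384x512x3 uint8, red, green, blue), "fx", "fy", "cx", "cy" (pixels), "cam_to_world" (4x4, takes a point from camera to world coordinates); the wrist camera has in their place "T_tool_cam" (4x4, takes a point from camera to tool coordinates, whose origin is the TCP and whose axes are the tool frame's). Camera axes: x right, y up, looking along -z (the intrinsics and any distortion apply to the point x, -y, -z); pixel columns grow to the right and rows downward; lengths in m; the calibration is good to about 2 mm. A picture is of the moment at which its call begins: read the wrist's pose just before it. There is no depth.
- arm.hand_in(): hands the job in, once; it reports no verdict.
The state is a dict: "time_s": time; "joints": joint angles; "qd": joint speeds; "joint_torque": joint torques, N m; "eef_pos": TCP position; "tcp_rot": TCP orientation; "contact_force": force on the tool from outside, world axes, zero at the start; "torque": the same for the moment, N m; "gripper_width": finger opening in m.
Only numpy, scipy, OpenCV 4.12 (cv2) and the standard library are available. Lean on these libraries where they do the work, as an engineer would, in place of code of your own. Each camera call takes 0.05 s, during which the arm holds its last target. There are 200 camera calls.

TASK

The small guard cell on the lab bench has a split front door. Swing only its upper half wide open, until it stands about square to the front of the cell, and leave it standing there at rest; the lower half must stay shut and its bolt must stay shot.

Things in the scene. Friction and masses are not known exactly. Their poses are not given: they have to be found in the camera images.
- upper_leaf (a joint): Opening angle of the door's upper half (rad): 0 shut, grows as its handle side swings out of the cell front, 1.57 square, stop at 1.75. Starts 0 to 0.2 open; no latch; a stiff hinge (about 0.12 N m) holds it where left. Upright hinge at the left edge seen from the robot. Leaf: framed clear pane, 220 mm wide, 16 thick, 149 to 285 mm above the bench, nothing above it; cell posts 289 mm high
- upper_handle (a point): Grip point on the upper half's upright round steel bar (12 mm thick, 102 long), 22 mm below its free top, 277 mm above the bench; its first bracket is 33 mm lower. Bar axis 45 mm in front of the leaf. Axes turn with the leaf: x level, into the leaf; y level along it to the hinge; z up. The hinge line is at x +45, y +190 mm from here. Not the like bar below, on the lower half (top 140 mm high)
- lower_leaf (a joint): Opening angle of the door's lower half (rad), same make as the upper, 8 to 144 mm above the bench: 0 shut. Its bolt holds it, with under 0.02 rad of play. Must stay shut
- lower_bolt (a joint): How far the lower half's barrel bolt is drawn (m): 0 shot home behind its keeper on the post at the handle side, 0.04 drawn. A level 12 mm steel rod on the front of the lower half, 105 mm above the bench, with a short knob to the front. Must stay shot

How it is judged:
At the end, for the whole second after the job is handed in: The upper half stands open by at least 1.3 rad (75 degrees) and at rest; the lower half is shut (under 0.05 rad) and its bolt is within 12 mm of fully shot (value of joint upper_leaf above 1.3 rad and velocity of joint upper_leaf between -0.05 and 0.05 rad/s and value of joint lower_leaf below 0.05 rad and value of joint lower_bolt below 0.012 m); the robot touches nothing.
It fails at once if the lower half's bolt is drawn by more than 12 mm (value of joint lower_bolt above 0.012 m).
It fails at once if the lower half is opened by more than 0.05 rad (value of joint lower_leaf above 0.05 rad).
It also fails if it takes over 32 s, if anything falls off the work surface, if the arm or the gripper's body presses on something with over 40 N, if the wrist force passes 120 N, or if a joint passes its speed limit or range.

## Working session

There is one attempt and no reset: what is moved stays moved. The work goes in short steps, Python scripts to look and compute and a tool call to move; the robot and the scene stay as the last step left them, time stands still between calls to the robot, and variables do not carry over. Pictures are saved under pics/ and viewed, about 8 in all and at most 12, crops included, and the job is handed in when it is done.

Besides the shell and the picture viewer there is one more tool, called after "Call:" as name(argument=value, ...) on one line, values as JSON. jog_arm: Moves the arm, as the interface text tells. Its arguments: {"type":"object","properties":{"plan":{"type":"string"}},"required":["plan"]}

```bash
ls; mkdir -p pics; python3 - <<'E'
from bench import arm
import cv2
for n in("side","top"):
    c=arm.camera(n); cv2.imwrite(f"pics/{n}0.png",c["img"][:,:,::-1])
    print(n,c["fx"],c["fy"],c["cx"],c["cy"],[k for k in c]); print(c["cam_to_world"].round(4).tolist())
s=arm.state(); print(s["time_s"],s["tcp_rot"],s["eef_pos"],s["gripper_width"])
print(arm.camera("wrist")["T_tool_cam"])
E
```

```text
pics
side 411.7200457546542 411.7200457546542 254.17097226164339 191.35420174193067 ['img', 'fx', 'fy', 'cx', 'cy', 'cam_to_world']
[[0.7172, 0.5387, -0.4421, 0.2981], [-0.6968, 0.5508, -0.4595, -0.3693], [-0.004, 0.6376, 0.7704, 0.8101], [0.0, 0.0, 0.0, 1.0]]
top 388.378441635999 388.378441635999 256.83949826779514 190.42165625894012 ['img', 'fx', 'fy', 'cx', 'cy', 'cam_to_world']
[[0.0042, 0.9946, -0.1033, 0.599], [-0.9999, 0.0055, 0.0122, 0.0125], [0.0127, 0.1032, 0.9946, 0.8483], [0.0, 0.0, 0.0, 1.0]]
0.1 [[-3.68449804e-04 -9.75284237e-01  2.20953663e-01]
 [-1.46653917e-03  2.20953967e-01  9.75283135e-01]
 [-9.99998857e-01  3.53056784e-05 -1.51170298e-03]] [0.1269674  0.56038875 0.2272361 ] 0.09113435483996725
[[-5.67715030e-04  2.53020569e-01 -9.67460733e-01 -1.57247546e-01]
 [ 1.19370758e-03  9.67460371e-01  2.53019774e-01  7.01381810e-02]
 [ 9.99999126e-01 -1.01122208e-03 -8.51274365e-04 -8.15256633e-04]
 [ 0.00000000e+00  0.00000000e+00  0.00000000e+00  1.00000000e+00]]
```

View pics/side0.png

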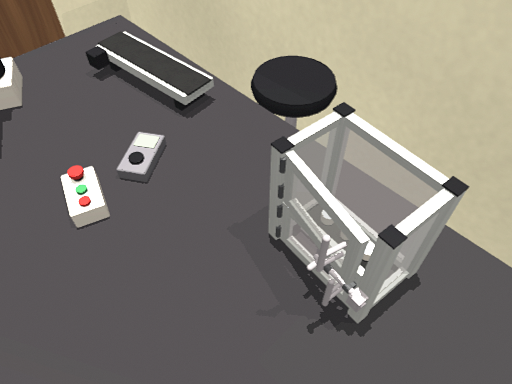

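View pics/top0.png

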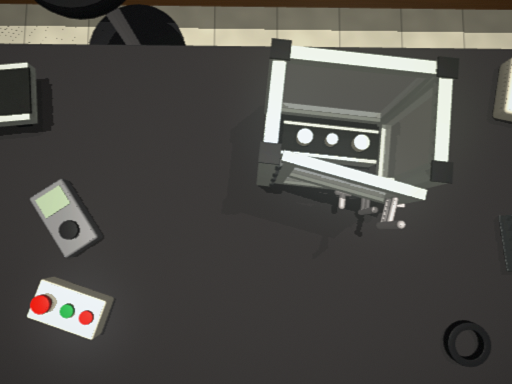

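```bash
python3 - <<'E'
import cv2,numpy as np
a=cv2.imread("pics/side0.png")[190:320,260:410];b=cv2.imread("pics/top0.png")[140:240,250:450]
a=cv2.resize(a,None,fx=4,fy=4,interpolation=cv2.INTER_CUBIC)[:,:400+200];b=cv2.resize(b,None,fx=4,fy=4,interpolation=cv2.INTER_CUBIC)
cv2.imwrite("pics/c1.png",a);cv2.imwrite("pics/c2.png",b)
E
```

```text
(no output)
```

View pics/c1.png

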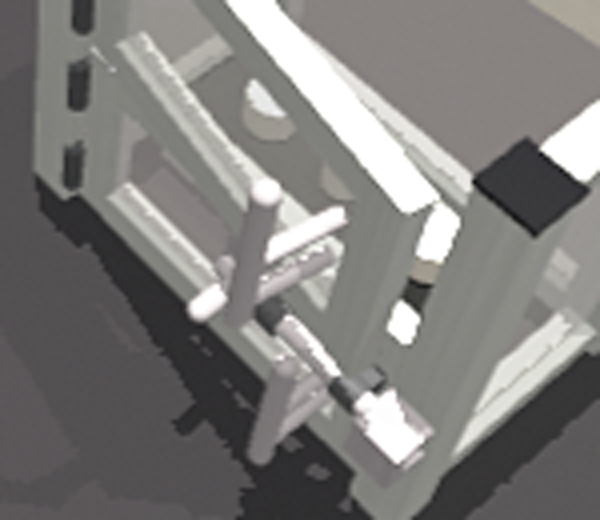

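View pics/c2.png

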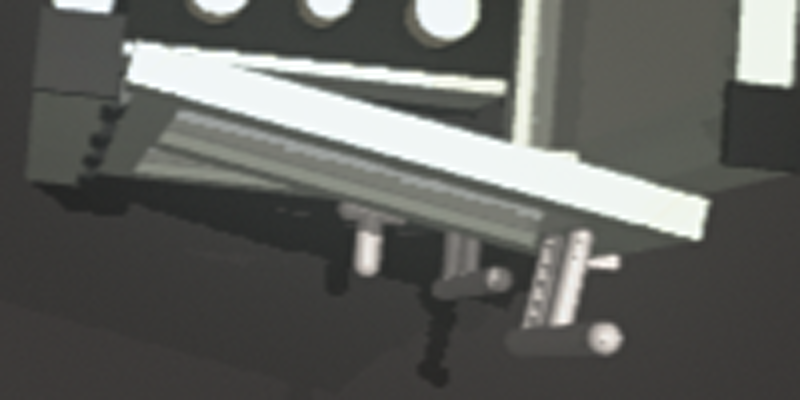

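```bash
cat > h.py <<'E'
import numpy as np
def hit(c,u,v,z):
    T=c["cam_to_world"];d=T[:3,:3]@np.array([(u-c["cx"])/c["fx"],-(v-c["cy"])/c["fy"],-1.]);o=T[:3,3]
    return (o+d*(z-o[2])/d[2]).round(4)
E
python3 - <<'E'
from h import *
from bench import arm
t=arm.camera("top");s=arm.camera("side")
print("bar top",hit(t,401.5,224.5,.299),"side",hit(s,326.2,237.5,.299))
for n,u,v,z in(("leafL",283,156,.285),("leafR",426.5,195,.285),("capL",270,152.5,.289),("capR",441.5,172,.289),("bl",281,49,.289)):print(n,hit(t,u,v,z))
for n,u,v,z in(("capL",283,145,.289),("capR",393.5,237,.289),("br",455,187,.289)):print("side",n,hit(s,u,v,z))
E
```

```text
bar top [ 0.6087 -0.1992  0.299 ] side [ 0.6057 -0.202   0.299 ]
leafL [ 0.7087 -0.0327  0.285 ]
leafR [ 0.6521 -0.2429  0.285 ]
capL [ 0.713  -0.0133  0.289 ]
capR [ 0.6857 -0.2645  0.289 ]
bl [ 0.8714 -0.0298  0.289 ]
side capL [ 0.7104 -0.0169  0.289 ]
side capR [ 0.6847 -0.2687  0.289 ]
side br [ 0.841  -0.2839  0.289 ]
```

From the top view, the upper bar's top is at pixel (401.5, 224.5), and in the side view at (326, 237.5). Both give about (0.607, -0.200). The leaf is about 0.16 rad open and the hinge is near (0.700, -0.029). I'll move above the bar now.

Call:
jog_arm(plan="9.1 2.4 -3.5 2 0 0 0;9.1 2.4 -3.5 2 0 0 0;9.1 2.4 -3.5 2 0 0 0;9.1 2.4 -3.5 2 0 0 0;9.1 2.4 -3.5 2 0 0 0")

```text
time_s: 0.75
eef_pos: [0.2476, 0.3842, 0.3287]
tcp_rot: [[0.0, -0.975, 0.22], [0.0, 0.22, 0.975], [-1.0, -0.0, 0.0]]
contact_force: [1.4, 0.7, 0.0]
gripper_width: 0.0911
```

Call:
jog_arm(plan="9.1 2.4 -3.9 0.3 0 0 0;9.1 2.4 -3.9 0.3 0 0 0;9.1 2.4 -3.9 0.3 0 0 0;9.1 2.4 -3.9 0.3 0 0 0;9.1 2.4 -3.9 0.3 0 0 0")

```text
time_s: 1.25
eef_pos: [0.3675, 0.1891, 0.3433]
tcp_rot: [[0.001, -0.975, 0.221], [0.0, 0.221, 0.975], [-1.0, -0.001, 0.001]]
contact_force: [1.3, 1.0, -0.1]
gripper_width: 0.0906
```

Call:
jog_arm(plan="9.1 2.4 -3.9 0.3 0 0 0;9.1 2.4 -3.9 0.3 0 0 0;9.1 2.4 -3.9 0.3 0 0 0;9.1 2.4 -3.9 0.3 0 0 0;9.1 2.4 -3.9 0.3 0 0 0")

```text
time_s: 1.75
eef_pos: [0.4876, -0.0061, 0.3582]
tcp_rot: [[0.0, -0.975, 0.221], [0.0, 0.221, 0.975], [-1.0, -0.0, 0.0]]
contact_force: [0.3, 1.1, -0.8]
gripper_width: 0.0912
```

Call:
jog_arm(plan="9.1 2.4 -3.9 0.3 0 0 -0.02;9.1 2.4 -3.9 0.3 0 0 -0.02;9.1 2.4 -3.9 0.3 0 0 0;9.1 2.4 -3.9 0.3 0 0 0;9.1 2.4 -3.9 0.3 0 0 0")

```text
time_s: 2.25
eef_pos: [0.6077, -0.2009, 0.3729]
tcp_rot: [[-0.0, -0.966, 0.26], [0.0, 0.26, 0.966], [-1.0, 0.0, 0.0]]
contact_force: [0.4, 0.2, 0.4]
gripper_width: 0.0909
```

```bash
python3 - <<'E'
from bench import arm
import cv2,numpy as np
s=arm.state();w=arm.camera("wrist");im=w["img"][:,:,::-1].copy()
print(s["eef_pos"],s["joints"])
Twt=np.eye(4);Twt[:3,:3]=s["tcp_rot"];Twt[:3,3]=s["eef_pos"];T=Twt@w["T_tool_cam"]
p=np.linalg.inv(T)@[.607,-.2005,.299,1];u=w["cx"]+w["fx"]*p[0]/-p[2];v=w["cy"]-w["fy"]*p[1]/-p[2];print(u,v)
np.save("T.npy",T);np.save("K.npy",[w["fx"],w["fy"],w["cx"],w["cy"]])
cv2.circle(im,(int(u),int(v)),3,(0,0,255),1);cv2.imwrite("pics/w1.png",im)
E
```

```text
[ 0.6076746  -0.20093406  0.37291791] [-3.37465808e-01  3.85026748e-01  1.11151173e+00  3.06916101e-04
  1.64524856e+00 -1.64519642e+00]
252.49574458142084 206.96363993741005
```

View pics/w1.png

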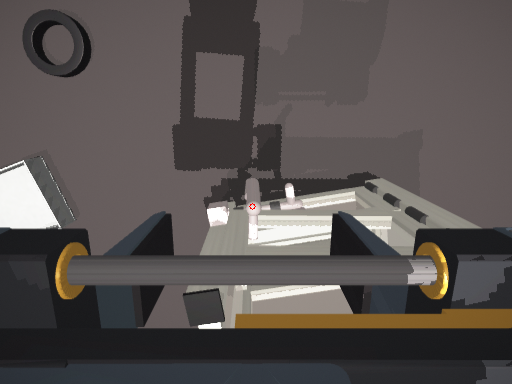

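The wrist view shows the bar's top end at about (252, 207), where I predicted it, centred between the fingers. I'll descend and grip.

Call:
jog_arm(plan="9.1 0 0 -2.5 0 0 0;9.1 0 0 -2.5 0 0 0;9.1 0 0 -2.5 0 0 0;9.1 0 0 -1.3 0 0 0;9.1 0 0 -1.2 0 0 0")

```text
time_s: 2.8
eef_pos: [0.6069, -0.199, 0.2722]
tcp_rot: [[-0.0, -0.966, 0.26], [0.0, 0.26, 0.966], [-1.0, 0.001, 0.0]]
contact_force: [-0.3, -0.1, -0.4]
gripper_width: 0.0907
```

Call:
jog_arm(plan="0.8 0 0 0 0 0 0;0.8 0 0 0 0 0 0;0.8 0 0 0 0 0 0;0.8 0 0 0 0 0 0;0.8 0 0 0 0 0 0")

```text
time_s: 3.3
eef_pos: [0.6073, -0.1992, 0.2737]
tcp_rot: [[0.001, -0.966, 0.26], [-0.0, 0.26, 0.966], [-1.0, -0.001, 0.0]]
contact_force: [-0.2, 0.4, 0.5]
gripper_width: 0.054
```

Call:
jog_arm(plan="0.8 0 0 0 0 0 0;0.8 0 0 0 0 0 0;0.8 0 0 0 0 0 0;0.8 0 0 0 0 0 0;0.8 0 0 0 0 0 0")

```text
time_s: 3.8
eef_pos: [0.6071, -0.1992, 0.2729]
tcp_rot: [[-0.0, -0.966, 0.26], [0.0, 0.26, 0.966], [-1.0, 0.0, 0.0]]
contact_force: [0.5, -0.6, 1.1]
gripper_width: 0.0136
```

Call:
jog_arm(plan="0.8 0 0 0 0 0 0;0.8 0 0 0 0 0 0;0.8 0 0 0 0 0 0")

```text
time_s: 4.1
eef_pos: [0.607, -0.1993, 0.2729]
tcp_rot: [[-0.0, -0.966, 0.26], [-0.0, 0.26, 0.966], [-1.0, 0.0, -0.0]]
contact_force: [-0.3, -0.7, -0.2]
gripper_width: 0.0114
```

```bash
python3 - <<'E'
import numpy as np
b=np.array([.607,-.200]);h=np.array([.700,-.029]);r=b-h
for i in range(1,16):
    f=lambda a:np.array([[np.cos(a),-np.sin(a)],[np.sin(a),np.cos(a)]])@r
    print(i,((f(-.1*i)-f(-.1*(i-1)))*100).round(2),(h+f(-.1*i)).round(3))
E
```

```text
1 [-1.66  1.01] [ 0.59 -0.19]
2 [-1.55  1.17] [ 0.575 -0.178]
3 [-1.43  1.32] [ 0.561 -0.165]
4 [-1.29  1.46] [ 0.548 -0.15 ]
5 [-1.13  1.58] [ 0.536 -0.134]
6 [-0.97  1.69] [ 0.527 -0.118]
7 [-0.8   1.77] [ 0.519 -0.1  ]
8 [-0.62  1.85] [ 0.513 -0.081]
9 [-0.43  1.9 ] [ 0.508 -0.062]
10 [-0.24  1.93] [ 0.506 -0.043]
11 [-0.04  1.95] [ 0.505 -0.024]
12 [0.15 1.94] [ 0.507 -0.004]
13 [0.34 1.92] [0.51  0.015]
14 [0.53 1.87] [0.516 0.034]
15 [0.72 1.81] [0.523 0.052]
```

Gripped at 11.4 mm on the 12 mm bar. I'll swing the leaf along the arc in 0.1 rad steps.

Call:
jog_arm(plan="0.8 -0.8 0.5 0 0 0 -0.05;0.8 -0.86 0.51 0 0 0 -0.05;0.8 -0.8 0.6 0 0 0 -0.05;0.8 -0.75 0.57 0 0 0 -0.05;0.8 0 0 0 0 0 0")

```text
time_s: 4.6
eef_pos: [0.5744, -0.1764, 0.2729]
tcp_rot: [[-0.0, -0.895, 0.446], [0.001, 0.446, 0.895], [-1.0, 0.001, 0.001]]
contact_force: [-0.3, 0.9, -1.3]
gripper_width: 0.0113
```

Call:
jog_arm(plan="0.8 -1.43 1.32 0 0 0 -0.1;0.8 -1.29 1.46 0 0 0 -0.1;0.8 -1.13 1.58 0 0 0 -0.1;0.8 -0.97 1.69 0 0 0 -0.1;0.8 0 0 0 0 0 0")

```text
time_s: 5.1
eef_pos: [0.5269, -0.1149, 0.2729]
tcp_rot: [[0.002, -0.651, 0.759], [0.002, 0.759, 0.651], [-1.0, 0.001, 0.003]]
contact_force: [2.9, 1.8, -3.8]
gripper_width: 0.0111
```

Call:
jog_arm(plan="0.8 -0.8 1.77 0 0 0 -0.1;0.8 -0.62 1.85 0 0 0 -0.1;0.8 -0.43 1.9 0 0 0 -0.1;0.8 -0.24 1.93 0 0 0 -0.1;0.8 0 0 0 0 0 0")

```text
time_s: 5.6
eef_pos: [0.5073, -0.041, 0.2729]
tcp_rot: [[0.003, -0.305, 0.952], [0.001, 0.952, 0.305], [-1.0, -0.0, 0.003]]
contact_force: [4.5, 0.7, -3.3]
gripper_width: 0.0114
```

Call:
jog_arm(plan="0.8 0.05 1.95 0 0 0 -0.1;0.8 0.2 1.94 0 0 0 -0.1;0.8 0.36 1.92 0 0 0 -0.1;0.8 0.5 1.87 0 0 0 -0.1;0.8 0 0 0 0 0 0")

```text
time_s: 6.1
eef_pos: [0.5178, 0.0355, 0.2729]
tcp_rot: [[0.0, 0.089, 0.996], [0.0, 0.996, -0.089], [-1.0, 0.0, 0.0]]
contact_force: [0.8, -0.5, -2.0]
gripper_width: 0.011
```

```bash
python3 - <<'E'
from bench import arm
import cv2
s=arm.state();print(s["eef_pos"],s["contact_force"],s["joints"])
cv2.imwrite("pics/t2.png",arm.camera("side")["img"][:,:,::-1])
E
```

```text
[0.51775241 0.03546815 0.27293327] [ 0.7823966  -0.46575115 -2.01233677] [4.60396444e-02 2.04601649e-01 1.61010945e+00 3.26307686e-04
 1.32680381e+00 1.34804872e-01]
```

View pics/t2.png

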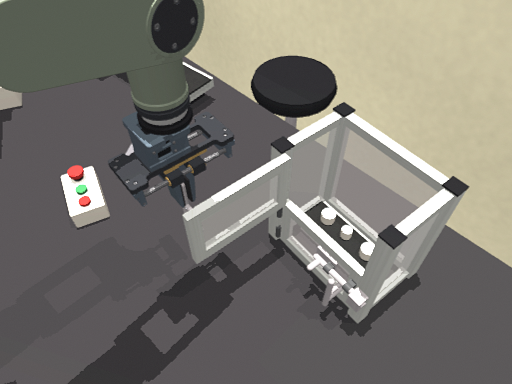

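The side view shows the upper leaf square to the front, with its free end near (195, 230). The lower leaf is shut and its bolt is in place near (335, 280). I'll release and rise.

Call:
jog_arm(plan="5 0 0 0 0 0 0;5 0 0 0 0 0 0;5 0 0 0 0 0 0;5 0 0 0 0 0 0;5 0 0 0 0 0 0")

```text
time_s: 6.65
eef_pos: [0.5169, 0.0341, 0.2731]
tcp_rot: [[0.0, 0.092, 0.996], [-0.0, 0.996, -0.092], [-1.0, -0.0, 0.0]]
contact_force: [0.3, -0.2, 0.2]
gripper_width: 0.0479
```

Call:
jog_arm(plan="5 0 0 1 0 0 0;5 0 0 2.5 0 0 0;5 0 0 3 0 0 0;5 0 0 3 0 0 0;5 0 0 3 0 0 0")

```text
time_s: 7.15
eef_pos: [0.5168, 0.0344, 0.4001]
tcp_rot: [[0.001, 0.092, 0.996], [-0.0, 0.996, -0.092], [-1.0, 0.0, 0.001]]
contact_force: [0.9, -0.1, -0.3]
gripper_width: 0.0501
```

Call:
jog_arm(plan="5 -3 3 1 0 0 0;5 -3 3 1 0 0 0;5 -3 3 0 0 0 0;5 0 0 0 0 0 0;5 0 0 0 0 0 0")

```text
time_s: 7.65
eef_pos: [0.4267, 0.1246, 0.419]
tcp_rot: [[0.002, 0.09, 0.996], [-0.0, 0.996, -0.09], [-1.0, 0.0, 0.002]]
contact_force: [0.6, -0.0, 0.4]
gripper_width: 0.0502
```

```bash
python3 - <<'E'
from bench import arm
import cv2,numpy as np
a=arm.camera("side")["img"];b=arm.camera("top")["img"]
cv2.imwrite("pics/f.png",np.hstack([a[100:350,170:500],b[20:270,200:470]])[:,:,::-1])
s=arm.state();print(s["time_s"],s["contact_force"],np.abs(s["qd"]).max(),s["eef_pos"],s["gripper_width"])
E
```

```text
7.75 [-0.38121235 -0.5295439  -0.646041  ] 0.01278822126404449 [0.42753081 0.12391023 0.41810184] 0.049895503615782086
```

View pics/f.png

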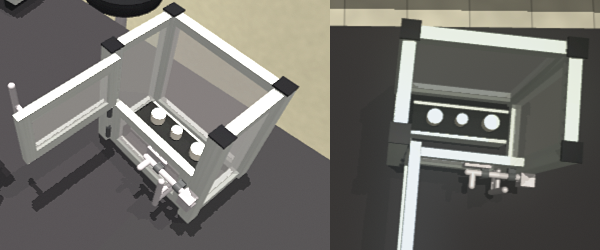

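The leaf stands square to the front, the lower half is shut with its bolt in the keeper, and the arm is clear of everything. I'll hand in.

```bash
python3 -c "
from bench import arm
print(arm.hand_in())"
```

```text
the job is handed in; nothing more can be done
None
```

The upper half of the door is open and standing about square to the front of the cell, and the job is handed in. I gripped the upper bar from above near its free top and swung the leaf about 1.4 rad along its arc. It had started about 0.16 rad open. I then released the bar, rose and backed away.

- **Door:** the last side and top pictures show the upper leaf at roughly 1.55 rad. I judged that from the images and the path the gripper followed; the joint itself can't be read. I took no second picture to confirm the leaf was at rest.
- **Lower half:** it looks shut, with its bolt still in the keeper.
- **Arm:** it was at rest and clear of everything, with less than 1 N on the wrist. The job took about 7.75 s of the 32 s allowed.

The readings I took showed no more than about 6 N at the wrist, and no check failed or disagreed.

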